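# Set the pencil sharpener for jumbo pencils

### The arm

A 6-joint arm with a two-finger parallel gripper is mounted at the origin on a cart in front of the work surface, level with it; the furniture and walls round the work are solid. World frame = base frame: x ahead of the robot, y to its left, z up, the work surface at z = 0. Lengths are in m, angles in degrees, forces in N, time in s.
With the tool pointing down it reaches from about 0.4 to 0.925 m from the base axis. Payload 3.4 kg.
Tool frame: the origin (TCP) lies midway between the tips of the shut fingers; the grasp point (between the pads) lies 19 mm behind it; z points along the fingers, y is the line along which they close (so a half turn about z gives the same grasp; the last joint's range is limited). The gripper opens to 85 mm and grips with 20 to 120 N. Pads are 22 mm wide; open, the fingers measure 114 mm over their backs; the gripper's body (76 mm by 85 mm) begins 54 mm behind the grasp point. The pads swing forward as they close: fully open they stand 13 mm farther back than shut.
Start: joints at [-76.748, 17.578, 86.31, -0, 76.112, -4.211], TCP at [0.173, -0.549, 0.231] pointing down, gripper open.
Joint ranges: [-179.03, 179.03], [-60, 130.46], [8.19, 133.38], [-81.62, 261.62], [5.75, 156.47], [-153.77, 153.77]. Speed limits (degrees/s): [147.25, 147.25, 180, 180, 180, 180].

### API

Orientations are given as [roll, pitch, yaw] about the fixed x, y, z axes, in that order (R = Rz(yaw) Ry(pitch) Rx(roll)).
In Python, from rig import bot, get_image, calibration, finish_job, look_for gives the robot as it stands. The module is installed in compiled form; this text tells all that it offers.
- The arm moves only by the shell command python3 -m jog 'ROWS' [OPENING] [FORCE]. ROWS is JSON, one flat list of numbers, 4 for each row, row after row: the shift along the tool's x, y, z in cm, then the turn about the tool's z in degrees. A call has 1 to 12 rows; each row is the pose to reach, as a shift and turn from the pose commanded when the call began, along the tool's axes at that moment; what a row does not reach only later rows make up. A row lasts 1/8 s, in which the tool goes at most 62.5 mm and 10.7 degrees, less where a joint would pass 70% of its speed; a pose out of reach is approached as far as the arm can. A call with a gripper value outside its range is refused whole. OPENING is the opening, from 0 (shut) to 1 (fully open), set as the call begins (- or left out, the last holds). The fingers move at their own pace and stop on an object; FORCE is the grip in N (left out, the last holds). Time passes only in rows, so rows that repeat a pose let the fingers close. It gives the time, the measured TCP pose, the force, the opening and the grip force at its end, in the units of the state.
- bot.state(): the state, without advancing time (a new reading comes with each control period).
- get_image(name): name is "side" or "top" or "wrist"; returns the picture (400x640x3 uint8, blue, green, red); there is no depth.
- calibration(name): a dict with "K" (3x3 intrinsics, pixels), "cam_to_world" (4x4, takes a point from camera to world coordinates); the wrist camera has in their place "tool_from_camera" (4x4, takes a point from camera to tool coordinates, whose origin is the TCP and whose axes are the flange's). Camera axes: x right, y down, z forward; pixel columns grow to the right and rows downward; lengths in m; the calibration is good to about 2 mm. A picture is of the moment at which its call begins: read the wrist's pose just before it. calibration takes no time and is no camera call.
- finish_job(): hands the job in; it is judged then, once.
Trained networks look in the newest picture that a camera, given by its name, has taken for a name from the list of things; names that differ only in an ending like _2 or _b are one class to them, and where a whole thing is asked for, a point or a joint stands for the part that bears it (a point fixed in the world has none). Each returns a list of dicts, best first, with "confidence" (0 to 1); they miss things now and then, are a little off and sometimes report something else, mostly with a low value. They report only what shows in the picture. A call takes as long as a camera call.
- look_for(camera, thing): "position" ([column, row] in pixels, amid what is visible of it).
The state is a dict: "clock": time; "joint_positions": joint angles; "joint_velocities": joint speeds; "effort": joint torques, N m; "tcp_pos": TCP position; "tcp_rot": TCP orientation; "contact_force": force on the tool from outside, world axes, zero at the start; "torque": the same for the moment, N m; "gripper_width": finger opening in m; "grasp_force": force on a finger pad.
Only numpy, scipy, OpenCV 4.12 (cv2) and the standard library are available. Lean on these libraries where they do the work, as an engineer would, in place of code of your own. Each camera call takes 0.05 s, during which the arm holds its last target. There are 200 camera calls.

### The job

Get the electric pencil sharpener ready for the jumbo pencils, using only your fingertips: push its shavings drawer fully home, and push the selector wheel round by its tabs until it clicks with the widest hole uppermost, at the raised arrow. Pick nothing up, and leave the pencils and the eraser lying where they are.

Things in the scene. Friction and masses are not known exactly. Their poses are not given: they have to be found in the camera images.
- sharpener: electric pencil sharpener, dark grey, heavy, held to the desk; 180 mm deep, 84 mm wide. Origin on the desk below a point 105 mm behind its front wall, on its mid plane; x towards its back, y to its left, z up; its front faces -x. Front wall at x = -105 mm up to z = 52 mm, then a plane that slopes up at 30 degrees to x = +20 mm, z = 124 mm, then a flat top to x = +75 mm with a raised pale arrow at its front edge pointing at the wheel
- selector (a joint): angle of the pale selector wheel in rad; turns without end, with a spring click at every multiple of 1.047 (60 degrees) that takes 1 to 2 N at a tab to leave and past half way pulls the wheel on into the next. 0 or any whole turn = widest hole uppermost, at the arrow; grows as the wheel turns anticlockwise seen from the front (its uppermost point moves to the sharpener's +y)
- wheel_axis (a point): where the wheel's axis leaves the slope, at (-30, 0, 95) mm in the sharpener's frame; the axis is square to the slope (30 degrees from vertical). Disc radius 38 mm, face 14 mm above the slope. Six radial tabs 60 degrees apart, 7 mm thick, reach 56 mm from the axis and lie 3 to 17 mm above the slope; at the sides they overhang the 84 mm wide body by up to 14 mm
- wide_hole (a point): centre of the mouth of the widest hole (16 mm), on the wheel's face 23.5 mm from its axis. The other holes are 11, 10, 9, 8 and 7 mm, each next one 60 degrees further anticlockwise; every hole has one tab, which points straight out beside it
- inlet (a point): fixed point where the mouth of the chosen hole must be: on the wheel's face, 23.5 mm from the axis straight up the slope, in line with the arrow
- drawer (a joint): how far the shavings drawer is pulled out towards the front, in m; 0 = fully home (a stop), up to 0.06; slides with 1 to 2 N
- drawer_front (a point): centre of the outer face of the dark drawer front, 30 mm above the desk; the front is 78 mm wide, spans z = 8 to 52 mm and, when home, stands 12 mm before the body's front wall. It slides along the sharpener's x
- jumbo_a: loose dark hexagonal jumbo pencil, 172 mm long, 13 mm thick, lying to the right of the sharpener; origin under its middle, x along it towards the point
- jumbo_b: loose dark hexagonal jumbo pencil, 160 mm long, 13 mm thick, lying to the right of jumbo_a; origin and x as jumbo_a
- jumbo_c: loose dark hexagonal jumbo pencil, 175 mm long, 13 mm thick, lying to the left of the sharpener; origin and x as jumbo_a
- eraser: loose eraser, 20 x 42 x 13 mm, lying in front and to the left of the sharpener; origin under its centre

How it is judged:
By the outcome, as a careful person would: the job done as asked, in the order asked, and still so for the second after the job is handed in, with the robot touching nothing.
It also fails if it takes over 72 s, if anything falls off the work surface, if the arm or the gripper's body presses on something with over 40 N, if the wrist force passes 120 N, or if a joint passes its speed limit or range.

## Working session

There is one attempt and no reset: what is moved stays moved. The work goes in short steps, Python scripts to look and compute and a shell command to move; the robot and the scene stay as the last step left them, time stands still between calls to the robot, and variables do not carry over. Pictures are saved under pics/ and viewed, at most 10 in all, crops included, and the job is handed in when it is done.

```bash
mkdir -p pics; python3 - <<'E'
from rig import *
import cv2,numpy as np
s=bot.state();print(s['clock'],s['tcp_pos'],s['tcp_rot'])
for c in('side','top'):
    im=get_image(c);cv2.imwrite(f'pics/{c}0.png',im)
    k=calibration(c);print(c,np.round(k['K'],1).tolist(),np.round(k['cam_to_world'],3).tolist())
    for t in('sharpener','selector','wheel_axis','wide_hole','inlet','drawer_front','jumbo_a','eraser'):
        print(t,[(np.round(d['position']).tolist(),round(d['confidence'],2)) for d in look_for(c,t)][:4])
print(calibration('wrist'))
E
```

```text
0.0 [ 0.17236311 -0.54780464  0.23039149] [-1.79883318e+02 -8.93424255e-03  1.74635918e+01]
side [[405.3, 0.0, 321.2], [0.0, 405.3, 197.9], [0.0, 0.0, 1.0]] [[-0.994, -0.068, 0.083, 0.457], [-0.107, 0.566, -0.818, 0.692], [0.009, -0.822, -0.57, 0.565], [0.0, 0.0, 0.0, 1.0]]
sharpener [([275.0, 201.0], 0.8)]
selector [([283.0, 178.0], 0.71)]
wheel_axis [([321.0, 216.0], 0.65), ([277.0, 196.0], 0.64)]
wide_hole [([283.0, 177.0], 0.92)]
inlet [([275.0, 201.0], 0.92)]
drawer_front [([325.0, 193.0], 0.68), ([323.0, 216.0], 0.59)]
jumbo_a [([265.0, 257.0], 0.86), ([322.0, 180.0], 0.77), ([327.0, 191.0], 0.54)]
eraser [([338.0, 258.0], 0.72), ([264.0, 258.0], 0.27)]
top [[377.7, 0.0, 321.6], [0.0, 377.7, 201.7], [0.0, 0.0, 1.0]] [[-0.014, -0.979, 0.202, 0.355], [-1.0, 0.013, -0.005, 0.014], [0.002, -0.202, -0.979, 0.956], [0.0, 0.0, 0.0, 1.0]]
sharpener [([335.0, 170.0], 0.61)]
selector [([336.0, 172.0], 0.76)]
wheel_axis []
wide_hole [([340.0, 169.0], 0.57)]
inlet [([340.0, 170.0], 0.96), ([400.0, 200.0], 0.18)]
drawer_front [([327.0, 214.0], 0.74)]
jumbo_a [([386.0, 200.0], 0.87), ([397.0, 199.0], 0.76), ([279.0, 172.0], 0.61), ([327.0, 212.0], 0.46)]
eraser [([290.0, 226.0], 0.64)]
{'K': array([[333.23972636,   0.        , 323.3875504 ],
       [  0.        , 333.23972636, 193.82146296],
       [  0.        ,   0.        ,   1.        ]]), 'tool_from_camera': array([[ 2.28433158e-05, -9.63248520e-01, -2.68611780e-01,
         6.81257754e-02],
       [ 1.00000000e+00,  1.93746847e-05,  1.55640212e-05,
        -4.78789763e-04],
       [-9.78775183e-06, -2.68611781e-01,  9.63248520e-01,
        -1.42294906e-01],
       [ 0.00000000e+00,  0.00000000e+00,  0.00000000e+00,
         1.00000000e+00]])}
```

```bash
python3 - <<'E'
import cv2,numpy as np
t=cv2.imread('pics/top0.png')[120:260,250:430];s=cv2.imread('pics/side0.png')[130:290,210:390]
a=cv2.resize(t,None,fx=4.4,fy=4.4,interpolation=cv2.INTER_CUBIC)
cv2.imwrite('pics/t1.png',cv2.resize(t,(770,599),interpolation=cv2.INTER_CUBIC));cv2.imwrite('pics/s1.png',cv2.resize(s,(675,600),interpolation=cv2.INTER_CUBIC))
E
```

```text
(no output)
```

View pics/t1.png

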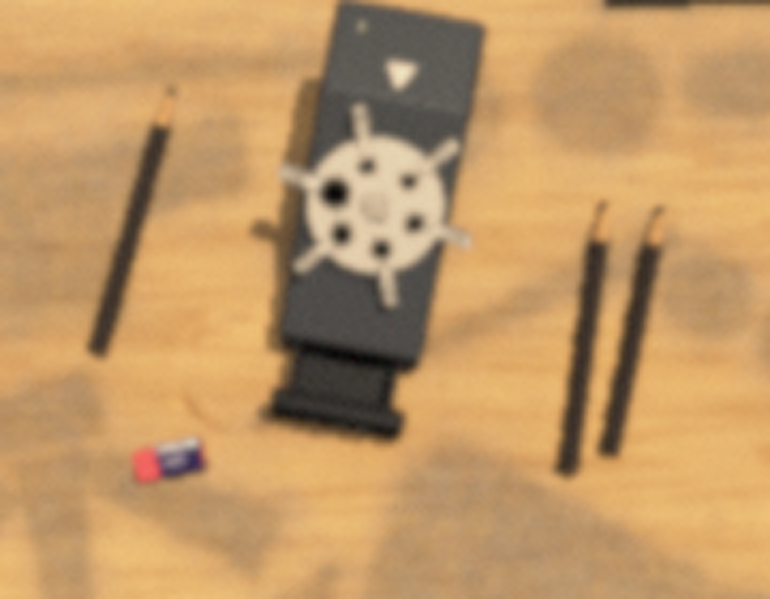

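View pics/s1.png

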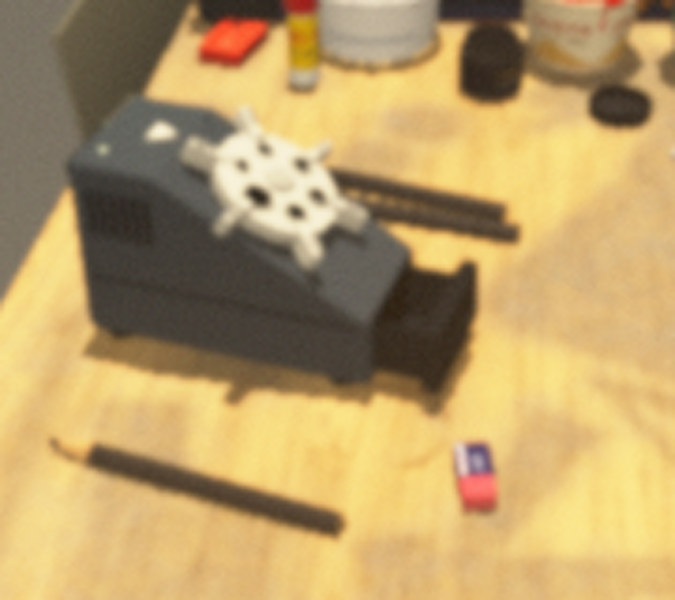

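The top view shows the wide hole on the wheel's left, at about crop (335,193). The drawer is well out, with its front at (340,415), and the arrow is at (400,73). The side view agrees. I'll fit the sharpener's pose, the wheel angle and the drawer from these features.

```bash
cat > fit.py <<'E'
import numpy as np,cv2
from rig import calibration
from scipy.optimize import least_squares
C={c:calibration(c) for c in('top','side')}
def proj(c,P):
    M=np.linalg.inv(C[c]['cam_to_world']);p=M[:3,:3]@P+M[:3,3];q=C[c]['K']@p;return q[:2]/q[2]
def wheel(a,r,h):
    u=np.array([np.cos(np.pi/6),0,.5]);n=np.array([-.5,0,np.cos(np.pi/6)]);y=np.array([0,1.,0])
    return np.array([-.03,0,.095])+r*(np.cos(a)*u+np.sin(a)*y)+h*n
def W(p,P):
    c,s=np.cos(p[2]),np.sin(p[2]);return np.array([p[0]+c*P[0]-s*P[1],p[1]+s*P[0]+c*P[1],P[2]])
E
python3 - <<'E'
from fit import *
L=.040
body={'top':[((340,3),(.075,L,.124)),((484,25),(.075,-L,.124)),((325,93),(.02,L,.124)),((470,110),(.02,-L,.124)),((285,340),(-.105,L,.052)),((415,365),(-.105,-L,.052))],
'side':[((72,165),(.075,L,.124)),((152,180),(.02,L,.124)),((372,318),(-.105,L,.052)),((410,252),(-.105,-L,.052)),((135,98),(.075,-L,.124)),((210,112),(.02,-L,.124))]}
# wheel: (r,h,k) k index of 60deg from wide hole
tabs={'top':[((360,106),1),(None,0)],'side':[]}
def px(c,q): 
    return np.array([250+q[0]/4.278,120+q[1]/4.279]) if c=='top' else np.array([210+q[0]/3.75,130+q[1]/3.75])
wh={'top':[((335,193),.0235,0),((368,166),.0235,-1),((408,181),.0235,-2),((414,222),.0235,-3),((382,249),.0235,-4),((342,233),.0235,-5)],
'side':[((259,194),.0235,0),((242,164),.0235,-1),((281,155),.0235,-2) if 0 else ((289,156),.0235,-2),((319,179),.0235,-3),((297,212),.0235,-5+1) if 0 else ((297,211),.0235,-5)]}
wh['side']=wh['side'][:1]+wh['side'][-1:]
dr={'top':[((272,412),(0,.039,.052)),((402,435),(0,-.039,.052))],'side':[]}
def res(p):
    r=[]
    for c in C:
        for q,P in body[c]: r.append(proj(c,W(p,P))-px(c,q))
        for q,rad,k in wh[c]: r.append(proj(c,W(p,wheel(p[3]+k*np.pi/3,rad,.014)))-px(c,q))
        for q,P in dr[c]: r.append(proj(c,W(p,(-.117-p[4],)+P[1:]))-px(c,q))
    return np.concatenate(r)
s=least_squares(res,[.4+.08,-.02,-.15,1.3,.04],loss='soft_l1')
p=s.x;print('xy',p[:2],'yaw',np.degrees(p[2]),'sel',np.degrees(p[3]),'drawer',p[4]);print(np.round(res(p).reshape(-1,2),1).tolist())
for n,P in dict(drawer=(-.117-p[4],0,.03),home=(-.117,0,.03)).items():print(n,W(p,P))
E
```

```text
xy [ 0.64451264 -0.0356768 ] yaw -11.120639080568335 sel 78.3141530208327 drawer 0.03185225728770967
[[-0.1, -2.0], [-0.3, -1.4], [-0.8, -1.3], [-0.7, 0.6], [-0.8, -0.8], [1.0, -0.9], [-0.1, -0.1], [0.1, 0.1], [0.2, 0.3], [0.2, 0.5], [-0.2, 0.2], [-0.1, 0.3], [-0.7, -0.2], [0.6, 0.2], [-1.2, -1.8], [1.4, -1.5], [0.5, 0.9], [1.8, -2.1], [-1.0, -1.4], [1.5, -1.4], [0.2, 0.8], [0.3, 0.4]]
drawer [ 0.49845534 -0.00696685  0.03      ]
home [ 0.52970952 -0.01311037  0.03      ]
```

```bash
python3 -m jog '[4,-3.2,0,2.5, 8,-6.4,0,5, 12,-9.8,0,7.5, 16,-13.2,0,10, 19.7,-16.8,0,12.5, 23.3,-20.4,0,15, 26.9,-24.2,0,18, 30.4,-28.2,0,21, 33.8,-32.2,0,24, 37.2,-36.2,0,27, 40.5,-40,0,28.6, 43.8,-43.8,0,28.6]' 0
```

```text
clock: 2.4
tcp_pos: [0.4595, 0.0024, 0.2316]
tcp_rot: [180.0, -0.1, -11.1]
contact_force: [1.0, 0.3, -0.4]
gripper_width: -0.0
grasp_force: 0.0
```

```bash
python3 -m jog '[0,0,0,0,0,0,0,0]'; python3 - <<'E'
from rig import *
import cv2
s=bot.state();print(s['tcp_pos'],s['tcp_rot'],s['contact_force'],s['gripper_width'])
cv2.imwrite('pics/w1.png',get_image('wrist'))
E
```

```text
clock: 2.65
tcp_pos: [0.4585, 0.0006, 0.2312]
tcp_rot: [180.0, 0.0, -11.1]
contact_force: [0.5, -0.3, 0.8]
gripper_width: -0.0002
grasp_force: 0.0
[0.45853104 0.00058529 0.23120901] [ 1.79955363e+02  2.83801490e-02 -1.10697314e+01] [ 0.53130531 -0.28177497  0.83227949] -0.00020795597867728994
```

View pics/w1.png

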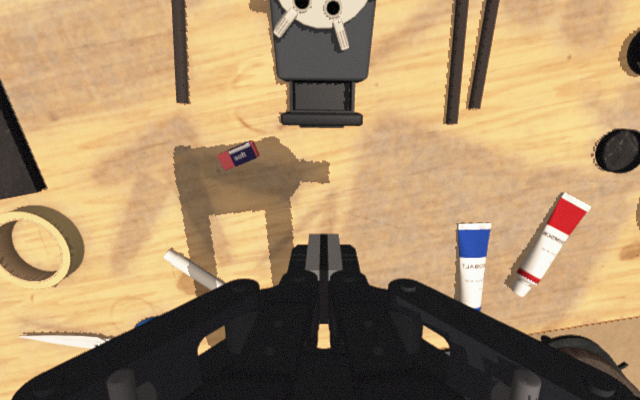

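The sharpener is square and centred on column 322, with the drawer's front edge at row 125. A white pen lies at about (195,268). I'll check that it's clear of the spot where I'll descend.

```bash
cat >> fit.py <<'E'
def wray(px,z,st):
    from scipy.spatial.transform import Rotation as R
    k=calibration('wrist');T=k['tool_from_camera'];Rt=R.from_euler('xyz',st['tcp_rot'],degrees=True).as_matrix()
    d=Rt@T[:3,:3]@np.linalg.inv(k['K'])@np.array([px[0],px[1],1.]);o=Rt@T[:3,3]+st['tcp_pos']
    return o+d*(z-o[2])/d[2]
P0=np.array([.6445,-.0357,np.radians(-11.1)])
def S(Q,p=P0):
    c,s=np.cos(p[2]),np.sin(p[2]);d=np.array(Q[:2])-p[:2];return np.array([c*d[0]+s*d[1],-s*d[0]+c*d[1],Q[2]])
E
python3 - <<'E'
from fit import *
from rig import bot
s=bot.state()
for n,q,z in[('penend',(168,252),.005),('pen2',(218,285),.005),('eraser',(239,154),.013),('drL',(281,120),.052),('drR',(362,120),.052),('bodyL',(277,78),.052),('bodyR',(365,80),.052),('tube',(475,300),.01)]:
    print(n,S(wray(q,z,s)).round(4))
print(S(s['tcp_pos']))
E
```

```text
penend [-0.2972  0.187   0.005 ]
pen2 [-0.342   0.1306  0.005 ]
eraser [-0.1773  0.0912  0.013 ]
drL [-0.1391  0.0395  0.052 ]
drR [-0.1392 -0.0369  0.052 ]
bodyL [-0.1016  0.0418  0.052 ]
bodyR [-0.1034 -0.0386  0.052 ]
tube [-0.3605 -0.1889  0.01  ]
[-0.18956103 -0.00077028  0.23119963]
```

```bash
python3 -m jog '[0,0,5,0, 0,0,10,0, 0,0,15,0, 0,0,18.5,0, 0,0,20,0, 0,0,20,0, 1,0,20,0, 2,0,20,0]'; python3 -m jog '[0.5,0,0,0,1,0,0,0,1.5,0,0,0,2,0,0,0,2.5,0,0,0,3,0,0,0,3.3,0,0,0,3.3,0,0,0]'
```

```text
clock: 3.7
tcp_pos: [0.4805, -0.0038, 0.0325]
tcp_rot: [-180.0, -0.2, -11.2]
contact_force: [-0.6, 0.8, 0.0]
gripper_width: 0.0001
grasp_force: 0.0
clock: 4.7
tcp_pos: [0.5116, -0.0096, 0.0313]
tcp_rot: [-180.0, -0.1, -11.1]
contact_force: [0.0, -0.2, -0.2]
gripper_width: -0.0
grasp_force: 0.0
```

```bash
python3 -m jog '[0.2,0,0,0,0.4,0,0,0,0.5,0,0,0,0.6,0,0,0,0.7,0,0,0,0.8,0,0,0]';python3 -m jog '[0.1,0,0,0,0.2,0,0,0,0.3,0,0,0]'
```

```text
clock: 5.45
tcp_pos: [0.5188, -0.011, 0.0313]
tcp_rot: [-180.0, 0.0, -11.1]
contact_force: [-1.4, -0.5, 0.0]
gripper_width: 0.0002
grasp_force: 0.6
clock: 5.82
tcp_pos: [0.5214, -0.0116, 0.0313]
tcp_rot: [180.0, 0.0, -11.1]
contact_force: [-2.4, 0.1, 1.4]
gripper_width: 0.0001
grasp_force: 1.5
```

```bash
for i in 1; do python3 -m jog '[0.1,0,0,0,0.2,0,0,0,0.3,0,0,0]'; done; python3 -m jog '[0.1,0,0,0,0.2,0,0,0,0.2,0,0,0]'
```

```text
clock: 6.2
tcp_pos: [0.5213, -0.0117, 0.0309]
tcp_rot: [180.0, 0.3, -11.1]
contact_force: [-7.8, 2.7, 6.1]
gripper_width: 0.0001
grasp_force: 4.2
clock: 6.58
tcp_pos: [0.5213, -0.0117, 0.0307]
tcp_rot: [180.0, 0.5, -11.1]
contact_force: [-9.6, 1.5, 7.7]
gripper_width: -0.0001
grasp_force: 5.2
```

```bash
python3 -m jog '[-1.5,0,0,0,-3.5,0,0,0,-3.5,0,-6,0,-3.5,0,-12,0,-2.5,0,-17,0,-2.5,0,-17,0,-2.5,0,-17,0]'; python3 - <<'E'
from fit import *
from rig import *
s=bot.state();im=get_image('wrist');cv2.imwrite('pics/w2.png',im)
print(S(s['tcp_pos']))
for q in ('wide_hole','selector','drawer_front'): print(q,[(np.round(d['position']).tolist(),round(d['confidence'],2)) for d in look_for('wrist',q)][:3])
E
```

```text
clock: 7.45
tcp_pos: [0.502, -0.0077, 0.2011]
tcp_rot: [-180.0, -0.1, -11.1]
contact_force: [-0.5, 0.1, -0.5]
gripper_width: 0.0
grasp_force: 0.0
[-1.45260290e-01  6.68207248e-06  2.01106129e-01]
wide_hole [([319.0, 36.0], 0.76)]
selector [([319.0, 38.0], 0.65)]
drawer_front [([323.0, 139.0], 0.77)]
```

View pics/w2.png

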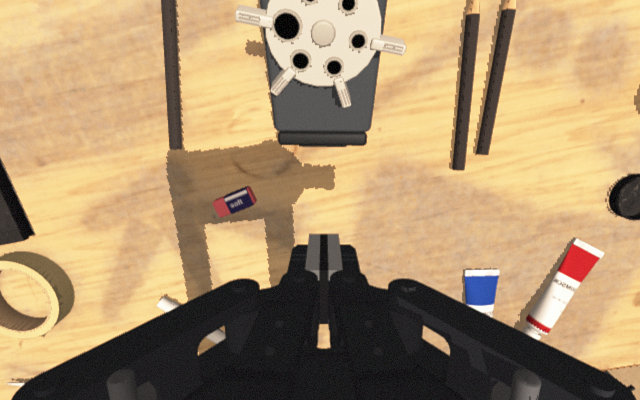

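The drawer front sits flush against the body. The wheel is still at about 78 degrees, with its bottom tab at (345,93), right of the middle. I'll come down to the right of that tab and push it left.

```bash
python3 -m jog '[3,2.1,0,0,6.2,4.2,0,0,6.2,4.2,4,0,6.2,4.2,8,0,6.2,4.2,11,0,6.2,4.2,12.6,0,6.2,4.2,12.6,0]'; python3 -m jog '[0,-0.5,0,0,0,-1,0,0,0,-1.5,0,0,0,-2,0,0,0,-2.5,0,0,0,-3,0,0]';python3 - <<'E'
from fit import *
from rig import *
print(S(bot.state()['tcp_pos']))
E
```

```text
clock: 8.52
tcp_pos: [0.5536, -0.0607, 0.0737]
tcp_rot: [180.0, 0.2, -11.1]
contact_force: [0.6, 0.4, -0.5]
gripper_width: -0.0001
grasp_force: 0.0
clock: 9.28
tcp_pos: [0.5606, -0.0321, 0.0754]
tcp_rot: [179.9, -0.0, -11.1]
contact_force: [-0.3, -3.7, 0.0]
gripper_width: -0.0002
grasp_force: 1.8
[-0.08304806 -0.0126478   0.07535154]
```

```bash
python3 -m jog '[0,-0.4,0,0,0,-0.8,0,0,0,-1.2,0,0,0,-1.6,0,0,0,-2,0,0]'; python3 -m jog '[0,-0.3,0,0,0,-0.6,0,0,0,-0.9,0,0,0,-1.2,0,0,0,-1.4,0,0,0,-1.4,0,0]';python3 - <<'E'
from fit import *
from rig import *
print(S(bot.state()['tcp_pos']))
im=get_image('top');cv2.imwrite('pics/t2.png',cv2.resize(im[120:260,250:430],(770,599),interpolation=cv2.INTER_CUBIC))
print([(d['position'],d['confidence']) for d in look_for('top','wide_hole')][:2])
E
```

```text
clock: 9.9
tcp_pos: [0.5643, -0.0114, 0.0752]
tcp_rot: [-180.0, 0.0, -11.1]
contact_force: [0.5, -2.0, 0.4]
gripper_width: -0.0003
grasp_force: 0.5
clock: 10.65
tcp_pos: [0.5672, 0.0021, 0.0753]
tcp_rot: [-180.0, -0.0, -11.1]
contact_force: [0.5, 0.4, -0.2]
gripper_width: 0.0001
grasp_force: 0.0
[-0.08309471  0.02220807  0.07529653]
[([344.4, 192.4], 0.53), ([350.1, 170.0], 0.41)]
```

View pics/t2.png

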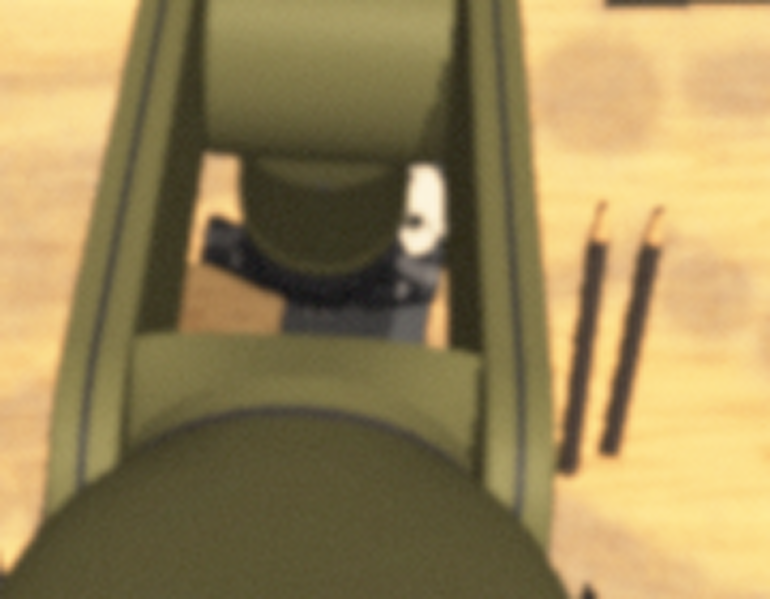

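The arm hides the wheel from above. I'll rise, back off and look with the wrist camera.

```bash
python3 -m jog '[0,0,-4,0,0,0,-9,0,-2,1,-14,0,-4,2,-17,0,-4,2,-17,0,-4,2,-17,0]';python3 - <<'E'
from fit import *
from rig import *
im=get_image('wrist');cv2.imwrite('pics/w3.png',cv2.resize(im[:200,200:440],(720,600)))
print([(d['position'],d['confidence']) for d in look_for('wrist','wide_hole')][:2],S(bot.state()['tcp_pos']))
E
```

```text
clock: 11.5
tcp_pos: [0.524, -0.01, 0.2448]
tcp_rot: [-180.0, 0.0, -11.2]
contact_force: [0.2, -0.2, 0.1]
gripper_width: 0.0005
grasp_force: 0.0
[([320.5, 64.9], 0.78)] [-0.1234522   0.00208108  0.24383826]
```

View pics/w3.png

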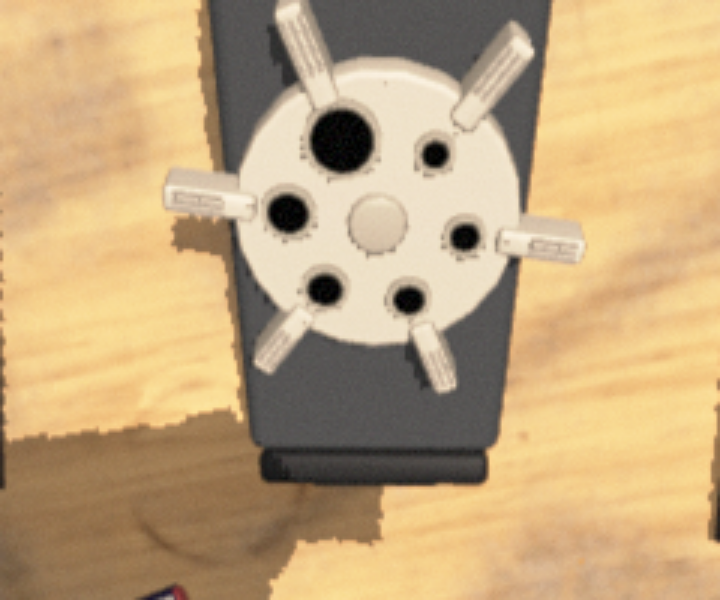

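```bash
cat >> fit.py <<'E'
def wproj(P,st):
    from scipy.spatial.transform import Rotation as R
    k=calibration('wrist');T=k['tool_from_camera'];Rt=R.from_euler('xyz',st['tcp_rot'],degrees=True).as_matrix()
    p=T[:3,:3].T@(Rt.T@(P-st['tcp_pos'])-T[:3,3]);q=k['K']@p;return q[:2]/q[2]
def angle(st,pts):  # pts: [(px,k)]
    f=lambda a:np.concatenate([wproj(W((P0[0]+a[1],P0[1]+a[2],P0[2]),wheel(a[0]+k*np.pi/3,.0235,.014)),st)-q for q,k in pts])
    best=min((least_squares(f,[i,0,0]) for i in(0,2,4)),key=lambda r:r.cost)
    return np.degrees(best.x[0])%360,best.x[1:],best.cost
E
python3 - <<'E'
from fit import *
from rig import *
o=lambda u,v:np.array([200+u/3,v/3])
print(angle(bot.state(),[(o(341,140),0),(o(288,213),1),(o(325,290),2),(o(409,299),3),(o(465,236),4),(o(435,154),5)]))
E
```

```text
(np.float64(22.372204344443553), array([0.00099652, 0.00045792]), np.float64(0.1617472450309267))
```

The wheel is at about 22 degrees, short of the click. I'll push the tab that is now at the bottom right a little further.

```bash
python3 -m jog '[2,2.2,0,0,4,4.4,2,0,4,4.4,7,0,4,4.4,12,0,4,4.4,15,0,4,4.4,16.9,0,4,4.4,16.9,0]'; for i in 1; do python3 -m jog '[0,-0.5,0,0,0,-1,0,0,0,-1.5,0,0]'; done;  python3 -m jog '[0,-0.3,0,0,0,-0.6,0,0,0,-0.8,0,0]';  python3 -m jog '[0,-0.2,0,0,0,-0.4,0,0,0,-0.4,0,0]'; python3 -c "
from fit import *
from rig import *
print(S(bot.state()['tcp_pos']))"
```

```text
clock: 12.48
tcp_pos: [0.5529, -0.0604, 0.0732]
tcp_rot: [-180.0, 0.4, -11.1]
contact_force: [0.6, 0.6, 0.5]
gripper_width: -0.0001
grasp_force: 0.0
clock: 12.85
tcp_pos: [0.5583, -0.0458, 0.0772]
tcp_rot: [-180.0, -0.1, -11.1]
contact_force: [-0.3, 1.4, -0.1]
gripper_width: -0.0004
grasp_force: 0.1
clock: 13.22
tcp_pos: [0.5594, -0.0381, 0.0765]
tcp_rot: [-180.0, -0.0, -11.1]
contact_force: [0.4, 0.8, -0.5]
gripper_width: 0.0002
grasp_force: 0.0
clock: 13.6
tcp_pos: [0.56, -0.0345, 0.0762]
tcp_rot: [180.0, 0.0, -11.1]
contact_force: [0.5, -0.4, -0.2]
gripper_width: 0.0001
grasp_force: 0.3
[-0.08317222 -0.01508475  0.07623907]
```

```bash
python3 -c "
from fit import *
from rig import *
im=get_image('wrist');cv2.imwrite('pics/w4.png',im)
print(S(bot.state()['tcp_pos']),[(d['position'],d['confidence']) for d in look_for('wrist','wide_hole')][:2])"
```

```text
[-0.08314962 -0.01511988  0.07626957] [([272.7, 122.7], 0.75)]
```

View pics/w4.png

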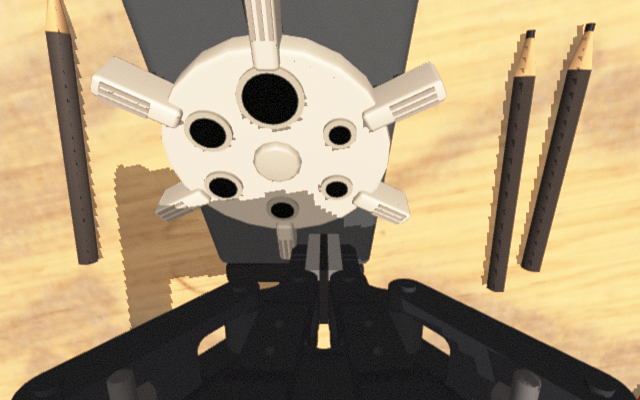

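The wide hole, at (270,99), is now almost straight up. I'll measure the angle.

```bash
python3 - <<'E'
from fit import *
from rig import *
o=lambda u,v:np.array([u,v],float)
print(angle(bot.state(),[(o(270,99),0),(o(208,133),1),(o(222,187),2),(o(283,211),3),(o(337,189),4),(o(340,135),5)]))
E
```

```text
(np.float64(359.03711392738455), array([0.00166313, 0.00068677]), np.float64(6.20985136850998))
```

That reads within a degree of zero. I'll back off, rise clear and check it again.

```bash
python3 -m jog '[0,1,0,0,0,2,0,0,0,2,-5,0,0,2,-10,0,-2,0,-14,0,-4,-1.5,-17,0,-4,-1.5,-17,0,-4,-1.5,-17,0,-4,-1.5,-17,0]';python3 - <<'E'
from fit import *
from rig import *
im=get_image('wrist');cv2.imwrite('pics/w5.png',cv2.resize(im[:200,200:440],(720,600)))
E
```

```text
clock: 14.82
tcp_pos: [0.5233, -0.0127, 0.2448]
tcp_rot: [180.0, 0.1, -11.2]
contact_force: [-0.1, 0.3, -0.5]
gripper_width: -0.0
grasp_force: 0.0
```

View pics/w5.png

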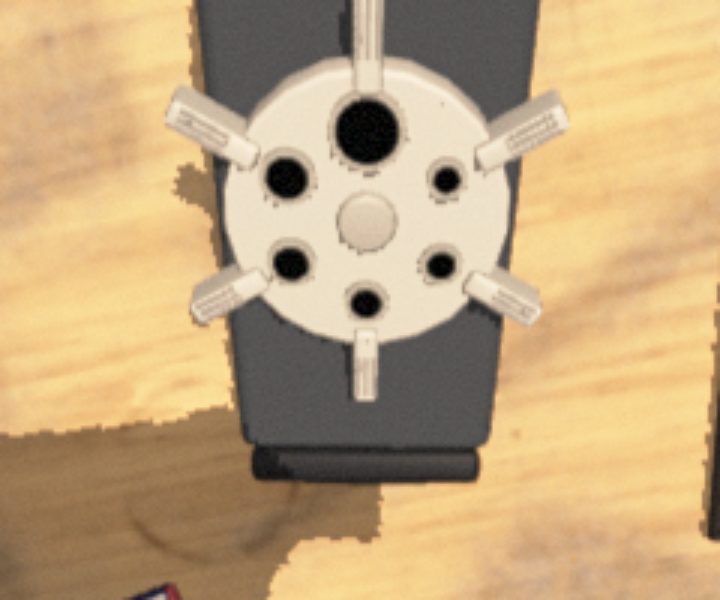

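The wide hole (367,131), the hub (367,221) and the lowest hole (366,302) are in line, so the wheel is on its click. The drawer front is flush, and nothing is being touched.

```bash
python3 -c "
from rig import *
print(finish_job())"
```

```text
the job is handed in; nothing more can be done
None
```

I pushed the drawer home against its stop, then turned the wheel until the widest hole was uppermost at the arrow, within about 1° by camera. The pencils and eraser were not touched, and the job is handed in at about 15 s of the 72 s allowed.

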